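# Seat a hand bell in the V of an engraving jig

## Task

Stand the copper hand bell upright on the plate of the engraving jig, in front of the open V and clear of its two faces; then push it along the plate into the V until it settles centred and bears firmly on both faces for a moment (about 10 newtons of push; more than 15 on either face bruises it). Let go and leave it standing home against both faces; do not shift the tea infuser or the steel cup.

Things in the scene. Friction and masses are not known exactly. Their poses are not given: they have to be found in the camera images.
- bell: the hand bell (the one on the free worktop, not the one far right): copper, 59 mm across at its foot, narrowing up to 43 mm height, then a wooden grip 16 mm thick up to 90 mm; 0.1 to 0.2 kg, loose, Origin: centre of its foot, z up. Pushed low on the flank (within 25 mm of its foot) it slides upright; pushed at the grip it tips
- jig: the engraving jig, screwed down: polished aluminium plate 166 mm (x) by 110 mm (y), 8 mm thick, origin under its centre. On it stands a V of two upright steel jaws, jaw_left (+y side) and jaw_right (-y side), each 48 x 12 mm, 20 mm high, 90 degrees apart, open toward the plate's -x edge. The V's bisector is the jig's x axis (y = 0, scribed on the plate); push along the jig's +x
- start (a point): point on the plate's top (8 mm up) on the bisector, 45 mm in front (-x) of the plate's centre; axes as the jig's. A bell centred here is clear of the V. The V is clamped anywhere along 25 mm, not measured: the bell's centre is home 40 to 65 mm beyond this point (+x). Faces and plate are slick (friction 0.2), the fingers grip; a one-sided load shows as a sideways force on the tool
- infuser: bystander: white ball tea infuser on a small foot, 46 mm across, 79 mm high, loose; origin at the centre of its foot
- cup: bystander: plain tall steel cup, 42 mm across, 88 mm high, loose; origin at the centre of its foot
Things that resemble listed ones, but are neither listed nor needed, are in the scene too. There is more than one size of the jig; the job needs the middle-sized.

How it is judged:
By the outcome, as a careful person would: the job done as asked, in the order asked, and still so for the second after the job is handed in, with the robot touching nothing.
It also fails if it takes over 72 s, if anything falls off the work surface, if the arm or the gripper's body presses on something with over 40 N, if the wrist force passes 120 N, or if a joint passes its speed limit or range.

## Robot

A 7-joint arm with a two-finger parallel gripper is mounted at the origin on a cart in front of the work surface, level with it; the furniture and walls round the work are solid. World frame = base frame: x ahead of the robot, y to its left, z up, the work surface at z = 0. Lengths are in m, angles in rad, forces in N, time in s.
With the tool pointing down it reaches from about 0.425 to 0.875 m from the base axis. Payload 4.7 kg.
Tool frame: the origin (TCP) lies midway between the tips of the shut fingers; the grasp point (between the pads) lies 19 mm behind it (ctrl.grip_point_offset is the distance from the TCP to the grasp point, in m); z points along the fingers, y is the line along which they close (so a half turn about z gives the same grasp; the last joint's range is limited). The gripper opens to 87 mm and grips with 3 to 60 N. Pads are 19 mm wide; open, the fingers measure 117 mm over their backs; the gripper's body (75 mm by 190 mm) begins 51 mm behind the grasp point.
Start: joints at [-1.214, 0.321, -0.07, 1.45, 0.023, 1.371, -0.057], TCP at [0.219, 0.612, 0.223] pointing down, gripper open.
Joint ranges: [-2.86, 2.86], [-0.3, 2.09], [-1.38, 1.24], [0.06, 2.45], [-1.56, 4.7], [0.09, 2.05], [-2.69, 2.69]. Speed limits (rad/s): [2.57, 2.57, 3.14, 3.14, 3.14, 3.14, 3.14].

## Interface

Orientations are given as a rotation vector (axis times angle).
In Python, from bench import ctrl gives the robot as it stands.
- The arm moves only by the tool move_arm, never from a script. Its argument "increments" is text: rows parted by semicolons, each of 7 numbers parted by spaces: the shift along the world's x, y, z in mm, then the turn, a rotation vector about the world's x, y, z in degrees, then the closure in counts, from 0 (fully open) to 255 (shut). A call has exactly 8 rows; each row shifts and turns the commanded pose from where the row before left it; what a row does not reach is not made up. A row lasts 1/12 s, in which the tool goes at most 41.7 mm and 7.16 degrees, less where a joint would pass 70% of its speed; a pose out of reach is approached as far as the arm can. A call with a gripper value outside its range is refused whole. The fingers move at their own pace and stop on an object; "grip_force" is the grip in N (left out, the last holds). Time passes only in rows, so rows that do not move let the fingers close, or fill a call up. It gives the time, the measured TCP pose, the force, the opening and the grip force at its end, in the units of the state.
- ctrl.get_state(): the state, without advancing time (a new reading comes with each control period).
- ctrl.get_image(name): name is "side" or "top" or "wrist"; returns a dict with "frame" (384x512x3 uint8, red, green, blue), "depth" (384x512 float32, m along the optical axis (not along the pixel's ray), 0 where there is no reading), "fx", "fy", "cx", "cy" (pixels), "k1" (the pictures are not rectified: a ray, as slopes to the right and down, at radius r is drawn at 1 + k1 r^2 times it, then the intrinsics apply), "position" and "orientation" of the camera in the world. Camera axes: x right, y down, z forward; pixel columns grow to the right and rows downward; lengths in m; the calibration is good to about 2 mm. A picture is of the moment at which its call begins.
- ctrl.close_job(): hands the job in; it is judged then, once.
Trained networks look in a picture, given as the dict that the camera call returned (one of the last four; its "shot" number tells which), for a name from the list of things; names that differ only in an ending like _2 or _b are one class to them, and where a whole thing is asked for, a point or a joint stands for the part that bears it (a point fixed in the world has none). Each returns a list of dicts, best first, with "score" (0 to 1); they miss things now and then, are a little off and sometimes report something else, mostly with a low value. They report only what shows in the picture. A call takes as long as a camera call. They do not tell look-alikes from the thing itself.
- ctrl.find_in(target, picture): "centre" ([x, y, z] in m, in world coordinates, good to about 4 mm: the middle of the surface that is visible of it).
- ctrl.silhouettes(target, picture): "region" (384x512 bool, what is visible of it).
The state is a dict: "time": time; "joint_positions": joint angles; "qd": joint speeds; "joint_torque": joint torques, N m; "position": TCP position; "tool_rot": TCP orientation; "ft_force": force on the tool from outside, world axes, zero at the start; "torque": the same for the moment, N m; "grip_width": opening from 0.0 (shut) to 1.0 (fully open); "grip_force": force on a finger pad.
Only numpy, scipy, OpenCV 4.12 (cv2) and the standard library are available. Lean on these libraries where they do the work, as an engineer would, in place of code of your own. Each camera call takes 0.05 s, during which the arm holds its last target. There are 200 camera calls.

## Working session

There is one attempt and no reset: what is moved stays moved. The work goes in short steps, Python scripts to look and compute and a tool call to move; the robot and the scene stay as the last step left them, time stands still between calls to the robot, and variables do not carry over. Pictures are saved under pics/ and viewed, at most 10 in all, crops included, and the job is handed in when it is done.

Besides the shell and the picture viewer there is one more tool, called after "Emit:" as name(argument=value, ...) on one line, values as JSON. move_arm: Moves the arm, as the interface text tells. Its arguments: {"type":"object","properties":{"increments":{"type":"string"},"grip_force":{"type":"number"}},"required":["increments"]}

```bash
ls; mkdir -p pics; cat > h.py <<'E'
import numpy as np,cv2
from scipy.spatial.transform import Rotation as R
from bench import ctrl
def Rm(o):
    o=np.array(o,float)
    return o if o.shape==(3,3) else (R.from_rotvec(o).as_matrix() if o.size==3 else R.from_quat(o).as_matrix())
def cloud(p):
    K=np.array([[p['fx'],0,p['cx']],[0,p['fy'],p['cy']],[0,0,1.]])
    h,w=p['depth'].shape
    u,v=np.meshgrid(np.arange(w),np.arange(h))
    pts=np.stack([u,v],-1).reshape(-1,1,2).astype(float)
    d=(pts.reshape(-1,2)-[p['cx'],p['cy']])/[p['fx'],p['fy']]
    s=d.copy()
    for _ in range(15): s=d/(1+p['k1']*(s**2).sum(1,keepdims=True))
    z=p['depth'].reshape(-1,1)
    c=np.hstack([s*z,z])
    W=c@Rm(p['orientation']).T+np.array(p['position'])
    W[z[:,0]==0]=np.nan
    return W.reshape(h,w,3)
def save(p,n,crop=None,s=1):
    f=p['frame'][:,:,::-1]
    if crop: f=f[crop[1]:crop[3],crop[0]:crop[2]]
    cv2.imwrite('pics/'+n,cv2.resize(f,None,fx=s,fy=s))
E
python3 - <<'E'
from h import *
ps={n:ctrl.get_image(n) for n in('top','side')}
for n,p in ps.items():
    save(p,n+'0.png',s=1.5); print(n,p['position'],p['orientation'],p['fx'],p['k1'])
    for t in('bell','jig','infuser','cup'):
        for f in ctrl.find_in(t,p)[:4]: print(t,np.round(f['centre'],3),round(f['score'],2))
s=ctrl.get_state();print(s)
E
```

```text
pics
top [ 0.28909365 -0.06460638  1.32193563] [-2.15922139  2.11659281 -0.20248124] 422.05651215107554 -0.153587770501409
bell [ 0.542 -0.107  0.025] 0.77
jig [0.59  0.28  0.003] 0.92
jig [0.541 0.084 0.01 ] 0.87
jig [ 0.425 -0.422  0.008] 0.82
infuser [ 0.408 -0.127  0.071] 0.44
cup [ 0.506 -0.245  0.057] 0.65
side [ 0.11977201 -0.80364855  0.73194665] [-2.19590814  0.5201214  -0.26581335] 430.31149941938804 -0.1303901611308331
bell [ 0.545 -0.11   0.024] 0.71
jig [0.591 0.278 0.005] 0.87
jig [ 0.424 -0.435  0.012] 0.77
jig [0.542 0.084 0.008] 0.67
infuser [ 0.5   -0.252  0.06 ] 0.66
infuser [ 0.409 -0.141  0.065] 0.56
cup [ 0.5   -0.251  0.062] 0.83
{'time': 0.5, 'joint_positions': array([-1.21389114,  0.32102845, -0.07012808,  1.45053101,  0.02253975,
        1.37078701, -0.05694248]), 'qd': array([ 0.00014394, -0.0004123 ,  0.00047207, -0.00039543,  0.00050322,
        0.00110685, -0.00023433]), 'joint_torque': array([-5.46460196e-04, -4.90605533e+01, -4.02469682e-01, -3.12458003e+01,
       -6.32825587e-02,  3.46670905e-02,  4.53937457e-05]), 'position': array([0.21847397, 0.61219188, 0.22255265]), 'tool_rot': array([-5.35853869e-01, -3.09553762e+00, -5.36553092e-05]), 'ft_force': array([0.15164406, 0.98670174, 0.47877813]), 'torque': array([-0.02313347, -0.02784725,  0.01094986]), 'grip_force': 0.0, 'grip_width': 1.000571963162596}
```

```bash
ls pics
```

```text
side0.png
top0.png
```

View pics/top0.png

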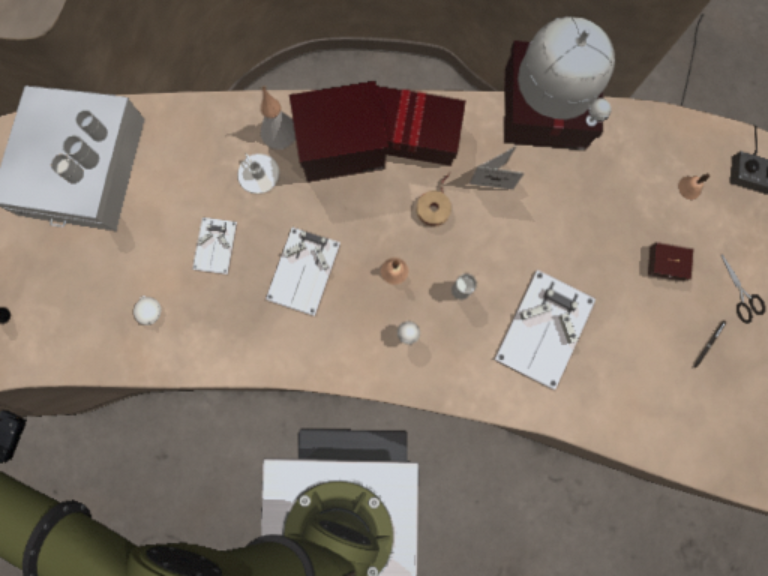

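View pics/side0.png

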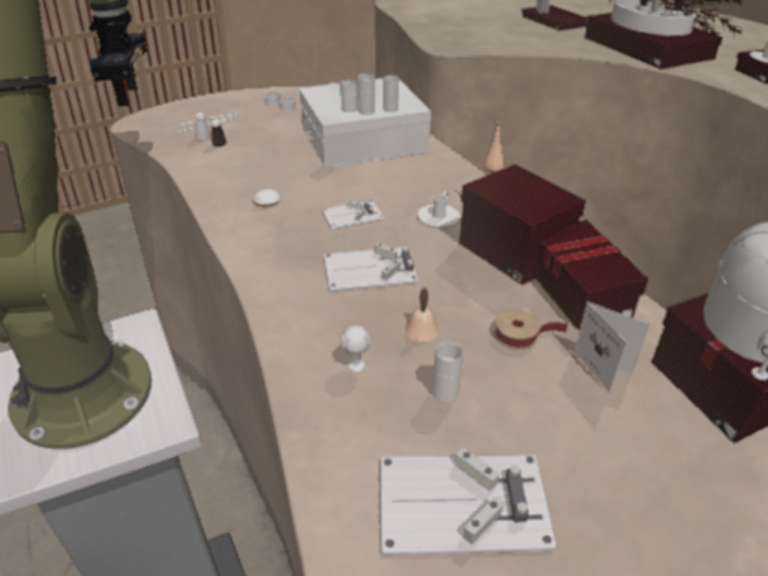

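```bash
cat > m.py <<'E'
from h import *
for n in('top','side'):
    p=ctrl.get_image(n); W=cloud(p)
    for s in ctrl.silhouettes('jig',p):
        m=s['region']&np.isfinite(W[:,:,2]); P=W[m]
        q=P[np.abs(P[:,2]-.008)<.007]; 
        r=cv2.minAreaRect((q[:,:2]*1000).astype(np.float32)); 
        j=P[(P[:,2]>.02)]
        print(n,'jig',round(s['score'],2),len(q),np.round(r[0],1),np.round(r[1],1),round(r[2],1),'z',np.round(np.median(P[:,2]),4),'jaws',len(j),np.round(j.mean(0),3) if len(j) else '', np.argwhere(m).mean(0).round())
    for t in('bell','infuser','cup'):
      for s in ctrl.silhouettes(t,p):
        P=W[s['region']];P=P[np.isfinite(P[:,2])&(P[:,2]>.005)]
        if len(P): print(n,t,round(s['score'],2),len(P),np.round(np.percentile(P,[2,50,98],axis=0),3).tolist())
E
python3 m.py
```

```text
top jig 0.77 638 [597.4 282.5] [ 73.5 114.5] 83.0 z 0.0049 jaws 21 [0.609 0.284 0.022] [163. 143.]
top jig 0.76 1498 [545.   90.3] [114.2 166.1] 73.2 z 0.007 jaws 168 [0.586 0.077 0.026] [181. 202.]
top jig 0.67 2574 [ 430.7 -426.5] [147.6 219.4] 63.7 z 0.0092 jaws 381 [ 0.462 -0.443  0.032] [220. 363.]
top bell 0.72 216 [[0.523, -0.127, 0.005], [0.542, -0.103, 0.031], [0.57, -0.079, 0.086]]
top infuser 0.75 184 [[0.393, -0.152, 0.053], [0.412, -0.131, 0.071], [0.434, -0.111, 0.08]]
top cup 0.52 201 [[0.491, -0.265, 0.009], [0.509, -0.244, 0.055], [0.528, -0.225, 0.087]]
top cup 0.39 216 [[0.523, -0.127, 0.005], [0.542, -0.103, 0.031], [0.57, -0.079, 0.086]]
side jig 0.95 1178 [543.   89.6] [116.2 163.5] 74.2 z 0.0081 jaws 183 [0.586 0.071 0.025] [179. 246.]
side jig 0.78 451 [596.5 293.3] [104.4 118.3] 82.6 z 0.0056 jaws 14 [0.606 0.291 0.021] [143. 235.]
side jig 0.77 5914 [ 430.1 -427.7] [145.6 216.4] 64.5 z 0.0115 jaws 1057 [ 0.459 -0.446  0.033] [337. 309.]
side bell 0.6 404 [[0.524, -0.13, 0.006], [0.543, -0.114, 0.029], [0.565, -0.094, 0.087]]
side infuser 0.7 346 [[0.39, -0.155, 0.005], [0.409, -0.143, 0.067], [0.429, -0.122, 0.079]]
side cup 0.65 641 [[0.49, -0.266, 0.008], [0.504, -0.257, 0.061], [0.53, -0.226, 0.089]]
```

The top view shows the middle jig at about (303,271) and the bell at (396,268). The infuser is at (408,332) and the cup at (466,285). The side view agrees, with the jig at (370,268) and the bell at (422,320). The jig is 166×114 mm at (0.545, 0.090) with a yaw of about -16.5°. I'll move over it and refine with the wrist camera.

Emit:
move_arm(increments="20 -26 0 0 0 0 0; 24 -27 0 0 0 0 0; 24 -27 0 0 0 0 0; 24 -27 0 0 0 0 0; 24 -27 0 0 0 0 0; 24 -27 0 0 0 0 0; 22 -27 0 0 0 0 0; 20 -27 0 0 0 0 0")

```text
time: 1.67
position: [0.4019, 0.3955, 0.2228]
tool_rot: [0.537, 3.095, 0.001]
ft_force: [0.8, 0.3, -0.5]
grip_width: 0.999
grip_force: 0.0
```

Emit:
move_arm(increments="10 -35 0 0 0 0 0; 10 -35 0 0 0 0 0; 10 -35 0 0 0 0 0; 10 -35 0 0 0 0 0; 10 -35 0 0 0 0 0; 10 -35 0 0 0 0 0; 10 -35 0 0 0 0 0; 10 -35 0 0 0 0 0")

```text
time: 2.33
position: [0.4808, 0.1155, 0.223]
tool_rot: [0.535, 3.095, 0.001]
ft_force: [0.6, 0.8, 0.5]
grip_width: 1.002
grip_force: 0.0
```

```bash
python3 - <<'E'
from h import *
p=ctrl.get_image('wrist'); save(p,'w1.png',s=1.5)
np.savez('w1.npz',**p); print(p['position'],Rm(p['orientation'])[:,2],ctrl.get_state()['position'],ctrl.get_state()['joint_positions'].round(2))
W=cloud(p)
for s in ctrl.silhouettes('jig',p):
    P=W[s['region']]; P=P[np.isfinite(P[:,2])]; q=P[np.abs(P[:,2]-.008)<.006]
    r=cv2.minAreaRect((q[:,:2]*1000).astype(np.float32)); print(s['score'],len(q),r,np.median(q[:,2]))
E
```

```text
[0.40185743 0.14391172 0.38636124] [ 0.28652818 -0.10112939 -0.9527195 ] [0.48307047 0.10627441 0.22320469] [-0.62 -0.02  0.35  1.84  0.01  1.32  0.94]
0.87 6387 ((544.6407470703125, 90.9971923828125), (109.79850006103516, 169.42845153808594), 72.60636138916016) 0.009091905018120738
0.86 3304 ((595.4801025390625, 286.7865905761719), (80.22866821289062, 116.56079864501953), 83.60128021240234) 0.006773340654841753
```

View pics/w1.png

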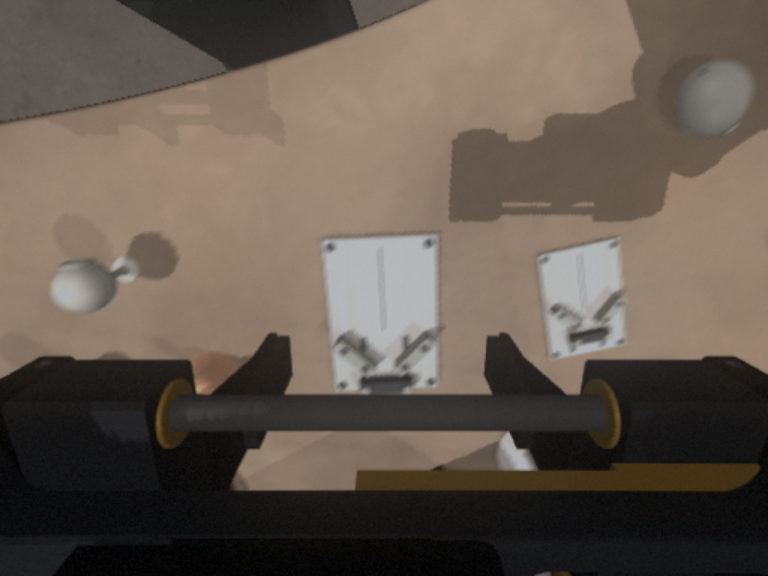

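The wrist view shows the middle jig at about (380,310), with its scribe from (380,247) to (382,330), its V at (385,350) and its corner screws visible. Next I'll measure the scribe, screws and jaws precisely from a settled picture.

```bash
python3 - <<'E'
from h import *
p=ctrl.get_image('wrist'); W=cloud(p)
print(p['position'],ctrl.get_state()['position'])
# intersect rays with plane z=.008 -> warp to a jig-frame orthophoto (0.5 mm/px)
c=np.array([.5447,.0905]); yaw=np.radians(-17)
Rj=np.array([[np.cos(yaw),-np.sin(yaw)],[np.sin(yaw),np.cos(yaw)]])
def ortho(p,z,s=.0004,hx=.095,hy=.065):
    xs=np.arange(-hx,hx,s);ys=np.arange(-hy,hy,s)
    X,Y=np.meshgrid(xs,ys); 
    w=np.dstack([X,Y]).reshape(-1,2)@Rj.T+c
    Q=np.column_stack([w,np.full(len(w),z)])-np.array(p['position'])
    C=Q@Rm(p['orientation']); sl=C[:,:2]/C[:,2:]; sl=sl*(1+p['k1']*(sl**2).sum(1,keepdims=True))
    u=(sl*[p['fx'],p['fy']]+[p['cx'],p['cy']]).astype(np.float32).reshape(X.shape+(2,))
    return cv2.remap(p['frame'],u[...,0],u[...,1],cv2.INTER_CUBIC)
a=ortho(p,.008); b=ortho(p,.028)
cv2.imwrite('pics/o1.png',np.vstack([a,b])[:,:,::-1]) ; print(a.shape)
g=cv2.cvtColor(a,cv2.COLOR_RGB2GRAY).astype(float)
# scribe: per column min near y=0
for x in range(-70,5,6):
    i=int((x/1000+.095)/.0004); col=g[:,i-3:i+4].mean(1); j0=int(.065/.0004); seg=col[j0-25:j0+25]
    bg=np.median(seg); w=np.clip(bg-seg-4,0,None); print(x, round((w*np.arange(-25,25)).sum()/max(w.sum(),1e-6)*.4,2), round(w.max()),end=' | ')
# jaw tops from depth, jig frame
m=(W[...,2]>.022)&(W[...,2]<.034)
P=W[m]; L=(P[:,:2]-c)@Rj; k=(np.abs(L[:,0])<.085)&(np.abs(L[:,1])<.05); print('\n',np.c_[L[k]*1000].round(0).astype(int).tolist()[::6], np.median(P[k][:,2]))
E
```

```text
[0.40359112 0.13960629 0.38645108] [0.48140932 0.11375957 0.22303224]
(325, 475, 3)
-70 1.32 41 | -64 1.26 48 | -58 1.32 47 | -52 1.33 43 | -46 1.27 39 | -40 1.34 46 | -34 1.29 51 | -28 1.2 45 | -22 1.26 38 | -16 1.24 45 | -10 1.21 47 | -4 1.22 49 | 2 1.13 44 | 
 [[13, 43], [16, 40], [14, -43], [15, 43], [14, -40], [17, 42], [15, -44], [20, 35], [19, 43], [16, -44], [18, -36], [20, 41], [20, 49], [16, -40], [22, 33], [21, 42], [20, -49], [19, -40], [22, -32], [24, 36], [23, 45], [20, -44], [20, -36], [26, 29], [24, 37], [25, 46], [21, -42], [22, -33], [26, 30], [26, 39], [23, -45], [23, -36], [27, -28], [27, 31], [27, 40], [24, -40], [25, -32], [30, 26], [29, 34], [27, -44], [27, -35], [28, -26], [30, 26], [30, 34], [28, -41], [29, -32], [31, -23], [32, 27], [33, 36], [31, -34], [32, -25], [34, 22], [34, 31], [32, -37], [32, -28], [35, -19], [35, 24], [36, 33], [33, -32], [34, -23], [38, 17], [37, 25], [38, 34], [35, -28], [36, -19], [39, 16], [39, 25], [37, -33], [38, -24], [39, -15], [39, 18], [41, 27], [38, -28], [40, -19], [43, 12], [41, 21], [42, 30], [41, -22], [42, -14], [43, 13], [43, 22], [42, -27], [42, -18], [45, -9], [44, 18], [43, -26], [44, -17], [47, 10], [46, 19], [45, -21], [46, -12], [48, 16], [48, -21], [49, -13], [50, 20], [50, -13], [51, -17], [63, 10], [63, -18], [64, 0], [65, 11], [65, 20], [64, -27], [65, -17], [65, -6], [65, 5], [66, 15], [66, 25], [66, -21], [67, -12], [68, 0], [69, 9], [68, 18], [69, 28], [67, -18], [69, -8], [69, 2], [69, 11], [68, 20], [70, -26], [70, -17], [71, -8], [71, 1], [72, 11], [69, 20], [69, -26], [70, -17], [72, -8], [73, 1], [74, 14], [71, 24], [70, -21], [74, -13], [74, -3], [74, 9], [72, 20], [71, -26], [73, -17], [76, -7], [76, 4], [77, 14], [74, 26], [74, -19]] 0.028362187917283455
```

View pics/o1.png

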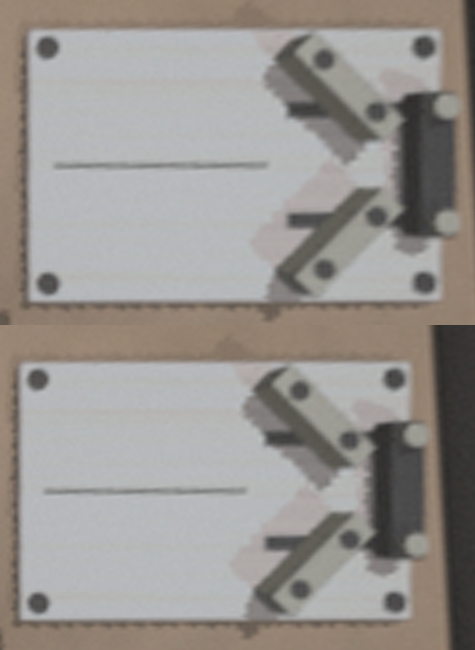

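The orthophoto at plate height is clean. The plate runs from x 27 to 441 and y 30 to 302 px, or 165.6×108.8 mm, and the scribe sits at row 165. That gives the jig centre at (0.5437, 0.0921) with yaw -17.15°. The V apex is at jig x≈56 mm, so home is at about 14 mm, within the stated range. Next is the bell.

Emit:
move_arm(increments="-1 -25 0 0 0 0.3 0; -1 -26 0 0 0 0.3 0; -1 -26 0 0 0 0.3 0; -1 -26 0 0 0 0.3 0; -1 -26 0 0 0 0.3 0; -1 -26 0 0 0 0.3 0; -1 -26 0 0 0 0.3 0; -1 -23 0 0 0 0.4 0")

```text
time: 3.15
position: [0.4726, -0.0871, 0.2228]
tool_rot: [0.466, 3.106, 0.001]
ft_force: [-0.3, -0.4, 0.6]
grip_width: 0.997
grip_force: 0.0
```

```bash
python3 - <<'E'
from h import *
ctrl.get_image('top'); 
p=ctrl.get_image('wrist'); save(p,'w2.png')
print(ctrl.get_state()['position'],ctrl.get_state()['tool_rot'])
from scipy.optimize import least_squares
for n,p in(('wrist',p),('top',ctrl.get_image('top')),('side',ctrl.get_image('side'))):
  W=cloud(p)
  for t in('bell',):
    for s in ctrl.silhouettes(t,p)[:2]:
        P=W[s['region']];P=P[np.isfinite(P[:,2])]
        for lo,hi,r0 in((.004,.043,None),(.05,.085,.008)):
            q=P[(P[:,2]>lo)&(P[:,2]<hi)]; q=q[np.hypot(*(q[:,:2]-[.545,-.107]).T)<.045]
            if len(q)<8: continue
            # cone: r=a+b z
            f=(lambda v:np.hypot(q[:,0]-v[0],q[:,1]-v[1])-(v[2]+v[3]*q[:,2])) if r0 is None else (lambda v:np.hypot(q[:,0]-v[0],q[:,1]-v[1])-r0)
            o=least_squares(f,[.545,-.107,.0295,-.4] if r0 is None else [.545,-.107],loss='soft_l1',f_scale=.002)
            print(n,round(s['score'],2),len(q),o.x.round(4),'rms',np.sqrt((o.fun**2).mean()).round(4),'zmax',P[:,2].max().round(3))
E
```

```text
[ 0.47231437 -0.08992348  0.22297494] [ 4.75375883e-01  3.10445451e+00 -1.15196858e-03]
wrist 0.86 900 [ 0.5479 -0.1025  0.03   -0.4005] rms 0.0014 zmax 0.092
wrist 0.86 115 [ 0.5495 -0.1029] rms 0.0008 zmax 0.092
side 0.92 318 [ 0.5482 -0.105   0.0284 -0.372 ] rms 0.0023 zmax 0.089
side 0.92 58 [ 0.5492 -0.1024] rms 0.0016 zmax 0.089
```

View pics/w2.png

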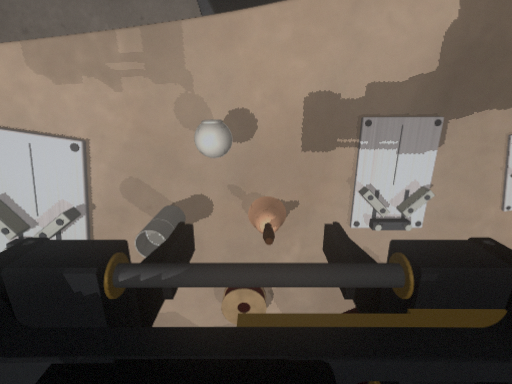

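The wrist view shows the bell foot at (266,210) and its grip tip at (268,235). The axis fits at (0.5485, -0.103) with the grip top at 0.090. The infuser at (213,138) and the cup at (160,232) are clear.

Emit:
move_arm(increments="25 -4 0 0 0 0.2 0; 26 -5 0 0 0 0 0; 25 -4 0 0 0 0 0; 0 0 -30 0 0 0 0; 0 0 -30 0 0 0 0; 0 0 -30 0 0 0 0; 0 0 -20 0 0 0 0; 0 0 0 0 0 0 0")

```text
time: 4.17
position: [0.5452, -0.0976, 0.1077]
tool_rot: [-0.458, -3.099, 0.001]
ft_force: [-1.8, 0.7, 0.9]
grip_width: 1.0
grip_force: 0.0
```

Emit:
move_arm(increments="0 0 -20 0 0 0 0; 0 0 -20 0 0 0 0; 0 0 -15 0 0 0 0; 0 0 -6 0 0 0 0; 0 0 0 0 0 0 0; 0 0 0 0 0 0 0; 0 0 0 0 0 0 0; 0 0 0 0 0 0 0")

```text
time: 4.83
position: [0.5496, -0.0998, 0.053]
tool_rot: [0.462, 3.105, 0.001]
ft_force: [-0.3, -0.2, 0.1]
grip_width: 0.995
grip_force: 0.0
```

Emit:
move_arm(increments="-1 -3 0 0 0 0 0; 0 0 0 0 0 0 100; 0 0 0 0 0 0 150; 0 0 0 0 0 0 180; 0 0 0 0 0 0 200; 0 0 0 0 0 0 255; 0 0 0 0 0 0 255; 0 0 0 0 0 0 255", grip_force=15)

```text
time: 5.5
position: [0.5475, -0.1028, 0.0515]
tool_rot: [-0.463, -3.107, -0.0]
ft_force: [-0.7, 0.6, -0.3]
grip_width: 0.555
grip_force: 0.0
```

Emit:
move_arm(increments="0 0 0 0 0 0 255; 0 0 0 0 0 0 255; 0 0 0 0 0 0 255; 0 0 0 0 0 0 255; 0 0 0 0 0 0 255; 0 0 0 0 0 0 255; 0 0 0 0 0 0 255; 0 0 0 0 0 0 255")

```text
time: 6.17
position: [0.5475, -0.1028, 0.0516]
tool_rot: [-0.463, -3.107, -0.0]
ft_force: [0.4, -0.2, -1.3]
grip_width: 0.172
grip_force: 15.0
```

Emit:
move_arm(increments="0 0 12 0 0 0 255; 0 0 22 0 0 0 255; 0 0 22 0 0 0 255; -4 15 4 0 0 0 255; -5 22 0 0 0 0 255; -6 25 0 0 0 0 255; -6 28 0 0 0 0 255; -6 28 0 0 0 0 255")

```text
time: 6.83
position: [0.5203, 0.0159, 0.1126]
tool_rot: [0.465, 3.106, 0.001]
ft_force: [0.4, -0.3, -1.1]
grip_width: 0.176
grip_force: 15.0
```

Emit:
move_arm(increments="-6 28 0 0 0 0 255; -6 26 0 0 0 0 255; -5 20 0 0 0 0 255; -4 12 0 0 0 0 255; 0 4 0 0 0 0 255; 0 0 0 0 0 0 255; 0 0 0 0 0 0 255; 0 0 0 0 0 0 255")

```text
time: 7.5
position: [0.5, 0.1036, 0.1119]
tool_rot: [0.466, 3.106, -0.001]
ft_force: [0.3, 0.5, -1.8]
grip_width: 0.173
grip_force: 15.0
```

```bash
python3 - <<'E'
from h import *
p=ctrl.get_image('side'); save(p,'s2.png',(190,90,380,290),3)
s=ctrl.get_state();print(s['position'],s['tool_rot'],s['ft_force'],s['grip_width'])
W=cloud(p)
for s in ctrl.silhouettes('bell',p)[:3]:
    P=W[s['region']];P=P[np.isfinite(P[:,2])];print(s['score'],np.percentile(P,[3,50,97],axis=0).round(3))
E
```

```text
[0.4999206  0.10362037 0.11175748] [ 4.66413478e-01  3.10640288e+00 -5.12459159e-04] [ 1.04704889  0.77977522 -1.8722984 ] 0.17480989667638752
```

View pics/s2.png

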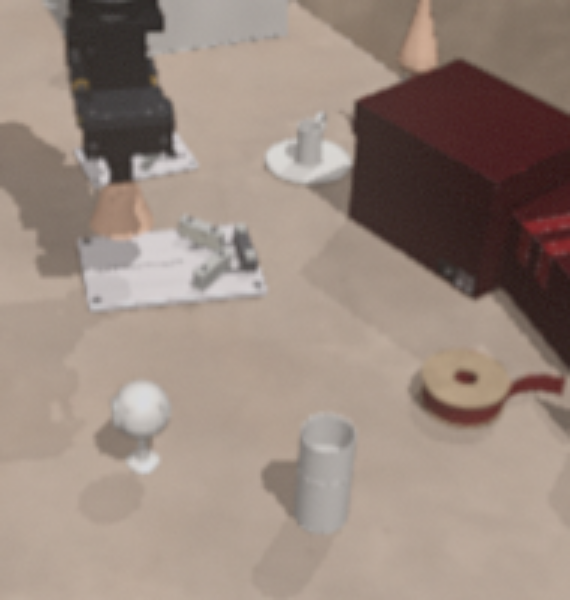

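The bell hangs upright in the gripper at (120,210) in the crop, over the plate. I'll lower it.

Emit:
move_arm(increments="0 2 -15 0 0 0 255; 0 0 -15 0 0 0 255; 0 0 -10 0 0 0 255; 0 0 -5 0 0 0 255; 0 0 -4 0 0 0 255; 0 0 -1 0 0 0 255; 0 0 0 0 0 0 255; 0 0 0 0 0 0 255")

```text
time: 8.27
position: [0.5, 0.1072, 0.0621]
tool_rot: [0.463, 3.106, 0.001]
ft_force: [0.4, -0.5, -1.4]
grip_width: 0.168
grip_force: 15.0
```

Emit:
move_arm(increments="0 0 -0.5 0 0 0 255; 0 0 -0.5 0 0 0 255; 0 0 0 0 0 0 255; 0 0 0 0 0 0 255; 0 0 0 0 0 0 255; 0 0 0 0 0 0 255; 0 0 0 0 0 0 255; 0 0 0 0 0 0 255")

```text
time: 8.93
position: [0.4995, 0.1072, 0.0606]
tool_rot: [0.463, 3.107, 0.0]
ft_force: [-0.4, 0.6, -1.1]
grip_width: 0.175
grip_force: 15.0
```

Emit:
move_arm(increments="0 -1.5 -0.3 0 0 0 255; 0 0 -0.3 0 0 0 255; 0 0 -0.3 0 0 0 255; 0 0 -0.2 0 0 0 255; 0 0 0 0 0 0 255; 0 0 0 0 0 0 255; 0 0 0 0 0 0 255; 0 0 0 0 0 0 255")

```text
time: 9.6
position: [0.4996, 0.1057, 0.0595]
tool_rot: [0.463, 3.107, 0.0]
ft_force: [0.9, -0.6, -1.4]
grip_width: 0.175
grip_force: 15.0
```

```bash
python3 -c "
from h import *
f=[]
for i in range(4):
    ctrl.get_image('top');s=ctrl.get_state();f.append(s['ft_force'])
print(np.mean(f,0),s['position'])"
```

```text
[-0.07450603  0.12487769 -0.95193907] [0.49955505 0.10572408 0.05950016]
```

Emit:
move_arm(increments="0 0 -0.3 0 0 0 255; 0 0 -0.3 0 0 0 255; 0 0 -0.2 0 0 0 255; 0 0 -0.2 0 0 0 255; 0 0 0 0 0 0 255; 0 0 0 0 0 0 255; 0 0 0 0 0 0 255; 0 0 0 0 0 0 255")

```text
time: 10.47
position: [0.5, 0.1058, 0.0594]
tool_rot: [0.463, 3.107, 0.001]
ft_force: [-1.6, -1.2, 6.3]
grip_width: 0.17
grip_force: 15.0
```

```bash
cat > f.py <<'E'
from h import *
f=[]
for i in range(4):
    p=ctrl.get_image('side');s=ctrl.get_state();f.append(s['ft_force'])
ex=np.array([.9555,-.2949]);ey=np.array([.2949,.9555]);J=np.array([.5437,.0921])
f=np.mean(f,0);d=s['position'][:2]-J
print('F jig x,y,z',(f[:2]@ex).round(2),(f[:2]@ey).round(2),f[2].round(2),'pos jig',(d@ex*1000).round(1),(d@ey*1000).round(1),(s['position'][2]*1000).round(1),s['tool_rot'].round(3),s['time'])
E
python3 f.py
```

```text
F jig x,y,z -1.6 -0.87 6.36 pos jig -45.8 0.2 59.5 [4.630e-01 3.107e+00 1.000e-03] 10.6667
```

Contact has been made, at roughly 7 N/mm. I'll unload, open and rise.

Emit:
move_arm(increments="0 0 0.4 0 0 0 255; 0 0 0.4 0 0 0 255; 0 0 0 0 0 0 255; 0 0 0 0 0 0 180; 0 0 0 0 0 0 150; 0 0 0 0 0 0 100; 0 0 0 0 0 0 0; 0 0 0 0 0 0 0")

```text
time: 11.33
position: [0.4994, 0.1057, 0.0591]
tool_rot: [-0.463, -3.107, 0.0]
ft_force: [0.2, 0.2, -0.9]
grip_width: 0.464
grip_force: 0.0
```

Emit:
move_arm(increments="0 0 0 0 0 0 0; 0 0 0 0 0 0 0; 0 0 0 0 0 0 0; 0 0 10 0 0 0 0; 0 0 20 0 0 0 0; 0 0 20 0 0 0 0; 0 0 20 0 0 0 0; 0 0 10 0 0 0 0")

```text
time: 12.0
position: [0.501, 0.1059, 0.1425]
tool_rot: [0.462, 3.104, 0.003]
ft_force: [1.0, 0.8, 0.3]
grip_width: 0.985
grip_force: 0.0
```

The bell is released. Next I'll back off along jig -x, tilt the tool back 20° so its body clears the grip, and set a gap of about 24 mm to cradle the flank.

Emit:
move_arm(increments="-12 3.5 0 0 0 0 0; -12 3.5 0 0 0 0 100; -12 4 0 0 0 0 185; -12 4 0 0 0 0 185; 0 0 0 -1.5 -4.8 0 185; 0 0 0 -1.5 -4.8 0 185; 0 0 0 -1.5 -4.8 0 185; 0 0 0 -1.4 -4.7 0 185", grip_force=30)

```text
time: 12.67
position: [0.4517, 0.1211, 0.1401]
tool_rot: [0.411, 2.76, -0.073]
ft_force: [0.3, 0.8, 0.2]
grip_width: 0.555
grip_force: 0.0
```

Emit:
move_arm(increments="0 0 0 0 0 0 185; 0 0 0 0 0 0 185; 0 0 0 0 0 0 185; 0 0 0 0 0 0 185; 0 0 0 0 0 0 185; 0 0 0 0 0 0 185; 0 0 0 0 0 0 185; 0 0 0 0 0 0 185")

```text
time: 13.33
position: [0.4517, 0.1205, 0.1392]
tool_rot: [0.413, 2.765, -0.075]
ft_force: [-0.0, -0.1, -0.3]
grip_width: 0.281
grip_force: 0.0
```

```bash
cat >> f.py <<'E'
B=np.column_stack([np.r_[ex,0],np.r_[ey,0],[0,0,1]])
T=R.from_rotvec(s['tool_rot']).as_matrix()
print('tool z in jig',(B.T@T[:,2]).round(3),'tool y in jig',(B.T@T[:,1]).round(3),'w',s['grip_width'],'q',s['joint_positions'].round(2))
if __import__('sys').argv[1:]:
  from scipy.optimize import least_squares
  for n in('top','side','wrist'):
    p=ctrl.get_image(n);W=cloud(p)
    for S in ctrl.silhouettes('bell',p):
      if S['score']<.4: continue
      P=W[S['region']];P=P[np.isfinite(P[:,2])];L=(P-np.r_[J,.008])@B
      q=L[(L[:,2]>.003)&(L[:,2]<.041)&(np.abs(L[:,1])<.045)&(np.abs(L[:,0])<.09)]
      if len(q)<20: continue
      o=least_squares(lambda v:np.hypot(q[:,0]-v[0],q[:,1]-v[1])-(.0295-.4*q[:,2]),q[:,:2].mean(0),loss='soft_l1',f_scale=.002)
      print(n,'bell jig mm',(o.x*1000).round(1),len(q),'rms',np.sqrt((o.fun**2).mean()).round(4),'top z',(L[:,2].max()*1000).round(0))
E
python3 f.py b
```

```text
F jig x,y,z -0.03 -0.31 -0.38 pos jig -96.5 0.1 139.2 [ 0.412  2.765 -0.075] 13.5333
tool z in jig [ 0.342 -0.    -0.94 ] tool y in jig [-0.003  1.    -0.001] w 0.2735016906285795 q [-0.76 -0.23  0.22  2.23  0.39  0.93  0.53]
top bell jig mm [-43.7   1.3] 168 rms 0.0024 top z 92.0
```

Emit:
move_arm(increments="0 0 -15 0 0 0 185; 0 0 -20 0 0 0 185; 0 0 -20 0 0 0 185; 0 0 -20 0 0 0 185; 0 0 -15 0 0 0 185; 0 0 -10 0 0 0 185; 0 0 0 0 0 0 185; 0 0 0 0 0 0 185")

```text
time: 14.5
position: [0.4512, 0.1204, 0.039]
tool_rot: [0.412, 2.766, -0.076]
ft_force: [0.4, -0.1, 1.3]
grip_width: 0.273
grip_force: 0.0
```

```bash
python3 f.py
```

```text
F jig x,y,z -0.05 0.21 -0.1 pos jig -95.9 0.8 40.4 [ 0.412  2.764 -0.072] 14.7
tool z in jig [ 0.343  0.002 -0.939] tool y in jig [-0.003  1.     0.   ] w 0.27539522283664986 q [-0.75 -0.07  0.23  2.33  0.44  0.68  0.44]
```

Emit:
move_arm(increments="0 0 -6 0 0 0 185; 0 0 -6 0 0 0 185; 0 0 -5 0 0 0 185; 0 0 -4 0 0 0 185; 0 0 0 0 0 0 185; 0 0 0 0 0 0 185; 0 0 0 0 0 0 185; 0 0 0 0 0 0 185")

```text
time: 15.37
position: [0.4517, 0.1208, 0.0185]
tool_rot: [0.412, 2.765, -0.074]
ft_force: [-0.2, -0.1, 0.4]
grip_width: 0.273
grip_force: 0.0
```

```bash
python3 f.py b; python3 -c "
from h import *
a=ctrl.get_image('wrist');b=ctrl.get_image('side')
im=np.vstack([cv2.resize(a['frame'],(400,300)),cv2.resize(b['frame'][110:215,190:330],(400,300))])
cv2.imwrite('pics/c1.png',im[:,:,::-1])"
```

```text
F jig x,y,z 0.03 -0.12 -0.26 pos jig -96.4 0.3 18.5 [ 0.412  2.765 -0.074] 15.5667
tool z in jig [ 0.342  0.    -0.94 ] tool y in jig [-0.003  1.    -0.001] w 0.2761482988890657 q [-0.75 -0.02  0.23  2.35  0.45  0.62  0.41]
top bell jig mm [-43.4   1.4] 160 rms 0.002 top z 93.0
side bell jig mm [-44.7  -0.9] 258 rms 0.0022 top z 91.0
wrist bell jig mm [-46.3   0.6] 1632 rms 0.001 top z 62.0
```

View pics/c1.png

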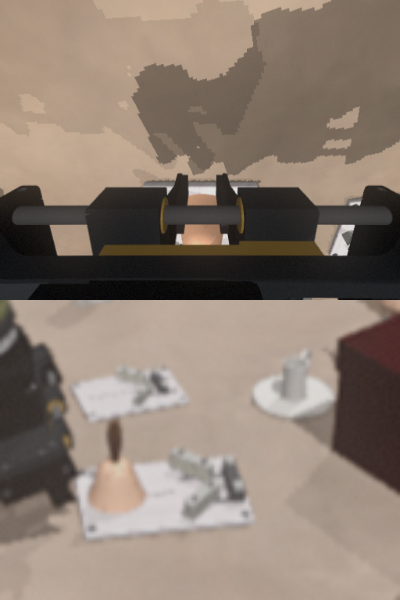

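The crop shows the bell upright on the plate at (115,480), in front of the V, and the wrist view has it centred between the fingers. Now the push, gently along jig +x.

Emit:
move_arm(increments="5.7 -1.8 0 0 0 0 185; 5.7 -1.8 0 0 0 0 185; 2.4 -0.7 0 0 0 0 185; 2.4 -0.7 0 0 0 0 185; 2.4 -0.8 0 0 0 0 185; 2.4 -0.7 0 0 0 0 185; 2.4 -0.8 0 0 0 0 185; 2.4 -0.7 0 0 0 0 185")

```text
time: 16.63
position: [0.4774, 0.1126, 0.0182]
tool_rot: [0.412, 2.765, -0.075]
ft_force: [0.1, -0.7, 0.8]
grip_width: 0.274
grip_force: 0.1
```

```bash
python3 f.py b
```

```text
F jig x,y,z 0.25 0.1 0.5 pos jig -69.5 0.1 18.3 [ 0.412  2.765 -0.074] 16.8333
tool z in jig [ 0.342 -0.    -0.94 ] tool y in jig [-0.003  1.    -0.001] w 0.2795140572831389 q [-0.72  0.02  0.26  2.31  0.42  0.6   0.49]
top bell jig mm [-38.5  -0.2] 133 rms 0.0023 top z 90.0
side bell jig mm [-38.3  -1.2] 251 rms 0.0027 top z 96.0
wrist bell jig mm [-39.4  -0.1] 1507 rms 0.0017 top z 61.0
```

Emit:
move_arm(increments="2.4 -0.7 0 0 0 0 185; 2.9 -0.9 0 0 0 0 185; 2.9 -0.9 0 0 0 0 185; 2.9 -0.9 0 0 0 0 185; 2.9 -0.9 0 0 0 0 185; 2.9 -0.9 0 0 0 0 185; 2.4 -0.7 0 0 0 0 185; 1.9 -0.6 0 0 0 0 185")

```text
time: 17.8
position: [0.4988, 0.106, 0.0183]
tool_rot: [0.412, 2.765, -0.075]
ft_force: [-0.2, 0.5, -1.1]
grip_width: 0.276
grip_force: 0.1
```

Emit:
move_arm(increments="1.9 -0.6 0 0 0 0 185; 1.9 -0.6 0 0 0 0 185; 1.9 -0.6 0 0 0 0 185; 1.9 -0.6 0 0 0 0 185; 1.9 -0.6 0 0 0 0 185; 1.9 -0.6 0 0 0 0 185; 1.4 -0.4 0 0 0 0 185; 1 -0.3 0 0 0 0 185")

```text
time: 18.47
position: [0.5125, 0.1018, 0.0183]
tool_rot: [0.412, 2.765, -0.074]
ft_force: [-0.0, 0.3, 0.1]
grip_width: 0.28
grip_force: 0.1
```

```bash
python3 f.py b
```

```text
F jig x,y,z 0.06 -0.04 0.27 pos jig -32.8 0.1 18.3 [ 0.412  2.765 -0.074] 18.6667
tool z in jig [ 0.342 -0.    -0.94 ] tool y in jig [-0.003  1.    -0.001] w 0.2744392770216315 q [-0.69  0.08  0.29  2.25  0.37  0.58  0.59]
top bell jig mm [-2.3 -0.6] 136 rms 0.0024 top z 103.0
side bell jig mm [-1.9 -2.1] 218 rms 0.0026 top z 91.0
wrist bell jig mm [-3.2 -0.1] 1516 rms 0.0023 top z 61.0
```

Emit:
move_arm(increments="1.2 -0.4 0 0 0 0 185; 1.2 -0.4 0 0 0 0 185; 1.2 -0.3 0 0 0 0 185; 1.2 -0.4 0 0 0 0 185; 1.2 -0.4 0 0 0 0 185; 1.2 -0.3 0 0 0 0 185; 1.2 -0.4 0 0 0 0 185; 0.5 -0.2 0 0 0 0 185")

```text
time: 19.63
position: [0.5214, 0.099, 0.0183]
tool_rot: [0.412, 2.765, -0.074]
ft_force: [-0.6, -0.2, 0.1]
grip_width: 0.274
grip_force: 0.1
```

```bash
python3 f.py
```

```text
F jig x,y,z 0.16 -0.16 0.18 pos jig -23.5 0.0 18.3 [ 0.412  2.765 -0.074] 19.8333
tool z in jig [ 0.342 -0.    -0.94 ] tool y in jig [-0.003  1.    -0.001] w 0.27384081639806274 q [-0.67  0.1   0.29  2.23  0.36  0.57  0.61]
```

Emit:
move_arm(increments="0.3 -0.1 0 0 0 0 185; 0.3 -0.1 0 0 0 0 185; 0.3 -0.1 0 0 0 0 185; 0.3 -0.1 0 0 0 0 185; 0.2 -0.05 0 0 0 0 185; 0 0 0 0 0 0 185; 0 0 0 0 0 0 185; 0 0 0 0 0 0 185")

```text
time: 20.5
position: [0.5226, 0.0986, 0.0183]
tool_rot: [0.412, 2.765, -0.074]
ft_force: [-0.2, -0.3, 0.1]
grip_width: 0.277
grip_force: 0.1
```

```bash
python3 f.py
```

```text
F jig x,y,z -0.11 -0.11 -0.04 pos jig -22.1 0.0 18.3 [ 0.412  2.765 -0.074] 20.7
tool z in jig [ 0.342 -0.    -0.94 ] tool y in jig [-0.003  1.    -0.001] w 0.27633561732028006 q [-0.67  0.1   0.3   2.23  0.35  0.57  0.62]
```

Emit:
move_arm(increments="0.3 -0.1 0 0 0 0 185; 0.3 -0.1 0 0 0 0 185; 0.3 -0.1 0 0 0 0 185; 0.3 -0.1 0 0 0 0 185; 0.2 -0.05 0 0 0 0 185; 0.1 0 0 0 0 0 185; 0 0 0 0 0 0 185; 0 0 0 0 0 0 185")

```text
time: 21.37
position: [0.5241, 0.0982, 0.0183]
tool_rot: [0.412, 2.765, -0.074]
ft_force: [-0.1, 0.2, -0.1]
grip_width: 0.272
grip_force: 0.1
```

Emit:
move_arm(increments="0.3 -0.1 0 0 0 0 185; 0.3 -0.1 0 0 0 0 185; 0.3 -0.1 0 0 0 0 185; 0.3 -0.1 0 0 0 0 185; 0.2 -0.05 0 0 0 0 185; 0 0 0 0 0 0 185; 0 0 0 0 0 0 185; 0 0 0 0 0 0 185")

```text
time: 22.03
position: [0.5255, 0.0978, 0.0183]
tool_rot: [0.412, 2.765, -0.074]
ft_force: [0.3, 0.1, -0.5]
grip_width: 0.274
grip_force: 0.1
```

```bash
python3 f.py
```

```text
F jig x,y,z 0.07 0.19 0.16 pos jig -19.0 0.0 18.3 [ 0.412  2.765 -0.074] 22.2333
tool z in jig [ 0.342  0.    -0.94 ] tool y in jig [-0.003  1.    -0.001] w 0.2715076989302859 q [-0.67  0.11  0.3   2.22  0.35  0.57  0.63]
```

Emit:
move_arm(increments="0.3 -0.1 0 0 0 0 185; 0.3 -0.1 0 0 0 0 185; 0.3 -0.1 0 0 0 0 185; 0.3 -0.1 0 0 0 0 185; 0.2 -0.05 0 0 0 0 185; 0 0 0 0 0 0 185; 0 0 0 0 0 0 185; 0 0 0 0 0 0 185")

```text
time: 22.9
position: [0.5269, 0.0973, 0.0183]
tool_rot: [0.412, 2.765, -0.074]
ft_force: [-0.0, -0.4, -0.5]
grip_width: 0.276
grip_force: 0.1
```

```bash
python3 f.py b
```

```text
F jig x,y,z -0.33 0.21 -0.12 pos jig -17.6 0.0 18.3 [ 0.412  2.765 -0.074] 23.1
tool z in jig [ 0.342 -0.    -0.94 ] tool y in jig [-0.003  1.    -0.001] w 0.27184515525668357 q [-0.67  0.11  0.3   2.22  0.35  0.57  0.63]
top bell jig mm [12.8 -0.6] 117 rms 0.0025 top z 94.0
side bell jig mm [13.1 -2. ] 209 rms 0.0037 top z 98.0
wrist bell jig mm [11.8 -0.4] 1526 rms 0.003 top z 84.0
```

Emit:
move_arm(increments="0.3 -0.1 0 0 0 0 185; 0.3 -0.1 0 0 0 0 185; 0.3 -0.1 0 0 0 0 185; 0.3 -0.1 0 0 0 0 185; 0.2 -0.05 0 0 0 0 185; 0 0 0 0 0 0 185; 0 0 0 0 0 0 185; 0 0 0 0 0 0 185")

```text
time: 24.07
position: [0.5283, 0.0968, 0.0183]
tool_rot: [0.412, 2.765, -0.074]
ft_force: [1.0, -0.2, 0.7]
grip_width: 0.274
grip_force: 0.1
```

```bash
python3 f.py
```

```text
F jig x,y,z 0.17 -0.21 -0.08 pos jig -16.1 -0.0 18.3 [ 0.412  2.765 -0.074] 24.2667
tool z in jig [ 0.342 -0.    -0.94 ] tool y in jig [-0.003  1.    -0.001] w 0.27257441118881615 q [-0.67  0.11  0.3   2.22  0.34  0.57  0.63]
```

Emit:
move_arm(increments="0.3 -0.1 0 0 0 0 185; 0.3 -0.1 0 0 0 0 185; 0.3 -0.1 0 0 0 0 185; 0.3 -0.1 0 0 0 0 185; 0 0 0 0 0 0 185; 0 0 0 0 0 0 185; 0 0 0 0 0 0 185; 0 0 0 0 0 0 185")

```text
time: 24.93
position: [0.5295, 0.0965, 0.0183]
tool_rot: [0.412, 2.765, -0.074]
ft_force: [0.3, 0.5, 0.3]
grip_width: 0.276
grip_force: 0.1
```

```bash
python3 f.py
```

```text
F jig x,y,z -0.16 0.18 -0.13 pos jig -14.9 -0.0 18.3 [ 0.412  2.765 -0.074] 25.1333
tool z in jig [ 0.342 -0.    -0.94 ] tool y in jig [-0.003  1.    -0.001] w 0.2739799352894175 q [-0.66  0.11  0.3   2.21  0.34  0.57  0.64]
```

Emit:
move_arm(increments="0.3 -0.1 0 0 0 0 185; 0.3 -0.1 0 0 0 0 185; 0.3 -0.1 0 0 0 0 185; 0.3 -0.1 0 0 0 0 185; 0 0 0 0 0 0 185; 0 0 0 0 0 0 185; 0 0 0 0 0 0 185; 0 0 0 0 0 0 185")

```text
time: 25.8
position: [0.5305, 0.0959, 0.0182]
tool_rot: [0.412, 2.765, -0.075]
ft_force: [-1.8, -0.3, 0.7]
grip_width: 0.273
grip_force: 0.8
```

```bash
python3 f.py b
```

```text
F jig x,y,z -1.4 -0.76 0.29 pos jig -13.7 -0.2 18.2 [ 0.412  2.765 -0.075] 26.0
tool z in jig [ 0.342 -0.    -0.94 ] tool y in jig [-0.003  1.    -0.001] w 0.27755041575681416 q [-0.66  0.11  0.3   2.21  0.34  0.57  0.64]
top bell jig mm [16.3 -0.8] 122 rms 0.0023 top z 88.0
side bell jig mm [16.3 -2.2] 197 rms 0.0035 top z 90.0
wrist bell jig mm [15.1 -0.7] 1528 rms 0.0024 top z 84.0
```

Contact begins, with a sideways force toward -y, so the left jaw is touching first. I'll creep on with a slight -y correction.

Emit:
move_arm(increments="0.1 -0.2 0 0 0 0 185; 0.1 -0.2 0 0 0 0 185; 0.1 -0.1 0 0 0 0 185; 0.1 -0.1 0 0 0 0 185; 0 0 0 0 0 0 185; 0 0 0 0 0 0 185; 0 0 0 0 0 0 185; 0 0 0 0 0 0 185")

```text
time: 26.97
position: [0.5309, 0.0955, 0.0182]
tool_rot: [0.412, 2.765, -0.074]
ft_force: [-2.2, 0.8, -0.5]
grip_width: 0.273
grip_force: 1.4
```

```bash
python3 f.py
```

```text
F jig x,y,z -2.99 0.2 0.02 pos jig -13.2 -0.5 18.2 [ 0.412  2.765 -0.074] 27.1667
tool z in jig [ 0.342 -0.    -0.94 ] tool y in jig [-0.003  1.    -0.001] w 0.2758993471407983 q [-0.66  0.11  0.3   2.21  0.34  0.57  0.64]
```

Emit:
move_arm(increments="0.2 -0.1 0 0 0 0 185; 0.2 -0.05 0 0 0 0 185; 0.2 -0.05 0 0 0 0 185; 0.1 0 0 0 0 0 185; 0 0 0 0 0 0 185; 0 0 0 0 0 0 185; 0 0 0 0 0 0 185; 0 0 0 0 0 0 185")

```text
time: 27.83
position: [0.5313, 0.0953, 0.018]
tool_rot: [0.412, 2.766, -0.075]
ft_force: [-4.4, 0.6, 0.7]
grip_width: 0.276
grip_force: 2.4
```

```bash
python3 f.py
```

```text
F jig x,y,z -5.41 -0.14 1.63 pos jig -12.8 -0.6 18.0 [ 0.412  2.766 -0.075] 28.0333
tool z in jig [ 0.341 -0.    -0.94 ] tool y in jig [-0.003  1.    -0.002] w 0.273659648182947 q [-0.66  0.12  0.3   2.21  0.34  0.57  0.65]
```

Emit:
move_arm(increments="0.3 -0.1 0 0 0 0 185; 0.3 -0.1 0 0 0 0 185; 0.3 -0.1 0 0 0 0 185; 0.2 -0.05 0 0 0 0 185; 0 0 0 0 0 0 185; 0 0 0 0 0 0 185; 0 0 0 0 0 0 185; 0 0 0 0 0 0 185")

```text
time: 28.7
position: [0.5316, 0.0953, 0.0178]
tool_rot: [0.412, 2.767, -0.075]
ft_force: [-8.4, 2.1, 3.3]
grip_width: 0.276
grip_force: 4.0
```

```bash
python3 f.py b
```

```text
F jig x,y,z -8.8 -0.8 4.02 pos jig -12.5 -0.4 17.8 [ 0.412  2.767 -0.075] 28.9
tool z in jig [ 0.34  -0.001 -0.94 ] tool y in jig [-0.004  1.    -0.002] w 0.27392862287670827 q [-0.66  0.12  0.3   2.21  0.33  0.57  0.65]
top bell jig mm [16.8 -1.2] 114 rms 0.0021 top z 101.0
side bell jig mm [17. -2.] 164 rms 0.0033 top z 91.0
wrist bell jig mm [15.6 -0.7] 1515 rms 0.0007 top z 52.0
```

Emit:
move_arm(increments="0.2 -0.1 0 0 0 0 185; 0.1 -0.1 0 0 0 0 185; 0.1 -0.1 0 0 0 0 185; 0 0 0 0 0 0 185; 0 0 0 0 0 0 185; 0 0 0 0 0 0 185; 0 0 0 0 0 0 185; 0 0 0 0 0 0 185")

```text
time: 29.87
position: [0.5318, 0.0953, 0.0177]
tool_rot: [0.412, 2.768, -0.075]
ft_force: [-10.1, 1.9, 3.6]
grip_width: 0.274
grip_force: 4.7
```

```bash
python3 f.py
```

```text
F jig x,y,z -10.25 0.18 4.49 pos jig -12.4 -0.5 17.7 [ 0.411  2.768 -0.075] 30.0667
tool z in jig [ 0.34  -0.001 -0.941] tool y in jig [-0.004  1.    -0.002] w 0.27295826256044897 q [-0.66  0.12  0.3   2.21  0.33  0.57  0.65]
```

A balanced 10 N. I'll hold briefly, then back straight off.

Emit:
move_arm(increments="0 0 0 0 0 0 185; 0 0 0 0 0 0 185; 0 0 0 0 0 0 185; 0 0 0 0 0 0 185; 0 0 0 0 0 0 185; 0 0 0 0 0 0 185; 0 0 0 0 0 0 185; 0 0 0 0 0 0 185")

```text
time: 30.73
position: [0.5317, 0.0953, 0.0177]
tool_rot: [0.412, 2.768, -0.075]
ft_force: [-9.5, 3.3, 4.6]
grip_width: 0.276
grip_force: 4.7
```

Emit:
move_arm(increments="-0.5 0.15 0 0 0 0 185; -0.5 0.15 0 0 0 0 185; -0.5 0.15 0 0 0 0 185; -0.5 0.15 0 0 0 0 185; -0.5 0.15 0 0 0 0 185; -1 0.3 0 0 0 0 185; -3 0.9 0 0 0 0 185; -6 1.9 0 0 0 0 185")

```text
time: 31.4
position: [0.5222, 0.0983, 0.0191]
tool_rot: [0.413, 2.763, -0.073]
ft_force: [-0.3, 0.2, -0.3]
grip_width: 0.276
grip_force: 0.0
```

Emit:
move_arm(increments="-10 3 0 0 0 0 185; -10 3 0 0 0 0 185; -10 3 0 0 0 0 185; -8 2.5 5 0 0 0 185; -8 2.5 15 0 0 0 185; 0 0 20 0 0 0 185; 0 0 20 0 0 0 185; 0 0 20 0 0 0 185")

```text
time: 32.07
position: [0.4747, 0.1126, 0.0998]
tool_rot: [0.411, 2.764, -0.073]
ft_force: [-0.1, 0.6, -1.0]
grip_width: 0.273
grip_force: 0.0
```

Emit:
move_arm(increments="-2 0 30 0 0 0 185; 0 0 20 0 0 0 185; 0 0 0 0 0 0 185; 0 0 0 0 0 0 185; 0 0 0 0 0 0 185; 0 0 0 0 0 0 185; 0 0 0 0 0 0 185; 0 0 0 0 0 0 185")

```text
time: 32.73
position: [0.4722, 0.1121, 0.1472]
tool_rot: [0.412, 2.767, -0.076]
ft_force: [0.1, -0.6, 0.5]
grip_width: 0.277
grip_force: 0.0
```

```bash
python3 f.py b; python3 m.py | grep -v jig; python3 -c "
from h import *
a=ctrl.get_image('wrist');b=ctrl.get_image('side')
im=np.vstack([cv2.resize(a['frame'],(400,300)),cv2.resize(b['frame'][130:220,210:330],(400,300),interpolation=2)])
cv2.imwrite('pics/c2.png',im[:,:,::-1])"
```

```text
F jig x,y,z 0.5 -0.25 0.36 pos jig -73.8 -1.6 147.9 [ 0.412  2.766 -0.075] 32.9333
tool z in jig [ 0.342 -0.001 -0.94 ] tool y in jig [-0.003  1.    -0.002] w 0.27498734617092274 q [-0.74 -0.2   0.24  2.19  0.37  0.92  0.59]
top bell jig mm [15.9 -1.4] 208 rms 0.0021 top z 94.0
side bell jig mm [16.2 -2.2] 227 rms 0.0023 top z 89.0
wrist bell jig mm [14.5 -0.9] 1265 rms 0.0013 top z 91.0
top bell 0.58 258 [[0.531, 0.059, 0.008], [0.552, 0.081, 0.032], [0.583, 0.111, 0.095]]
top infuser 0.5 174 [[0.394, -0.152, 0.055], [0.413, -0.131, 0.071], [0.433, -0.111, 0.078]]
top cup 0.59 270 [[0.531, 0.058, 0.006], [0.552, 0.081, 0.03], [0.585, 0.111, 0.095]]
top cup 0.45 179 [[0.491, -0.265, 0.02], [0.509, -0.244, 0.055], [0.528, -0.225, 0.087]]
side bell 0.86 318 [[0.532, 0.06, 0.012], [0.553, 0.076, 0.037], [0.574, 0.093, 0.093]]
side infuser 0.76 339 [[0.39, -0.155, 0.006], [0.409, -0.142, 0.066], [0.43, -0.123, 0.079]]
side cup 0.61 673 [[0.49, -0.266, 0.008], [0.505, -0.256, 0.06], [0.53, -0.225, 0.089]]
```

View pics/c2.png

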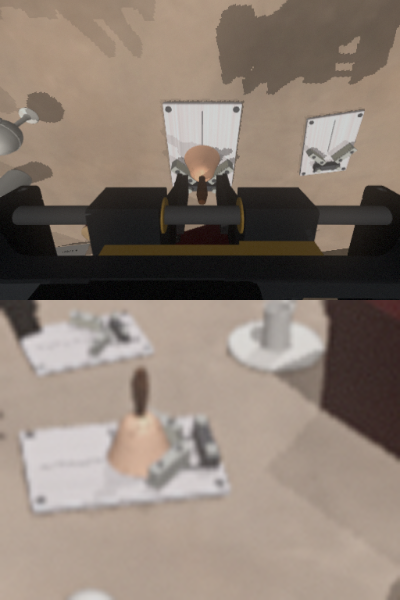

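The bell stands upright in the V (crop at (140,445)), and the infuser and cup have not moved. The fits hint that it may have drifted back up to 0.9 mm on release, though occlusion could also explain that. With time left, I'll check by feeling for first contact again.

Emit:
move_arm(increments="12 -3 0 0 0 0 185; 11.3 -3 0 0 0 0 185; 0 0 -15 0 0 0 185; 0 0 -25 0 0 0 185; 0 0 -25 0 0 0 185; 0 0 -25 0 0 0 185; 0 0 -20 0 0 0 185; 0 0 -10 0 0 0 185")

```text
time: 34.5
position: [0.4957, 0.1049, 0.0256]
tool_rot: [0.413, 2.767, -0.079]
ft_force: [-0.7, -0.4, -0.4]
grip_width: 0.272
grip_force: 0.0
```

Emit:
move_arm(increments="0 0 -5 0 0 0 185; 0 0 -4 0 0 0 185; 0 0 0 0 0 0 185; 0 0 0 0 0 0 185; 0 0 0 0 0 0 185; 0 0 0 0 0 0 185; 0 0 0 0 0 0 185; 0 0 0 0 0 0 185")

```text
time: 35.17
position: [0.4964, 0.1067, 0.0198]
tool_rot: [0.412, 2.764, -0.073]
ft_force: [0.1, -0.6, 0.7]
grip_width: 0.275
grip_force: 0.0
```

```bash
python3 f.py
```

```text
F jig x,y,z 0.08 0.16 -0.02 pos jig -49.7 -0.3 19.4 [ 0.412  2.765 -0.074] 35.3667
tool z in jig [ 0.342  0.    -0.94 ] tool y in jig [-0.003  1.    -0.001] w 0.2733144898243917 q [-0.72  0.05  0.29  2.28  0.39  0.59  0.54]
```

Emit:
move_arm(increments="4.3 -1.3 -1 0 0 0 185; 4.8 -1.5 0 0 0 0 185; 4.8 -1.5 0 0 0 0 185; 4.8 -1.5 0 0 0 0 185; 4.3 -1.3 0 0 0 0 185; 3.8 -1.2 0 0 0 0 185; 2 -0.6 0 0 0 0 185; 0 0 0 0 0 0 185")

```text
time: 36.03
position: [0.5254, 0.0972, 0.0183]
tool_rot: [0.413, 2.765, -0.075]
ft_force: [-0.3, -0.7, -0.4]
grip_width: 0.274
grip_force: 0.0
```

Emit:
move_arm(increments="0.2 -0.1 0 0 0 0 185; 0.2 -0.05 0 0 0 0 185; 0.2 -0.05 0 0 0 0 185; 0.2 -0.05 0 0 0 0 185; 0.2 -0.05 0 0 0 0 185; 0 0 0 0 0 0 185; 0 0 0 0 0 0 185; 0 0 0 0 0 0 185")

```text
time: 36.7
position: [0.5259, 0.0973, 0.0183]
tool_rot: [0.412, 2.765, -0.074]
ft_force: [0.3, 0.1, 0.2]
grip_width: 0.277
grip_force: 0.0
```

```bash
python3 f.py
```

```text
F jig x,y,z 0.03 -0.11 0.41 pos jig -18.5 -0.3 18.3 [ 0.412  2.765 -0.074] 36.9
tool z in jig [ 0.342 -0.    -0.94 ] tool y in jig [-0.003  1.    -0.001] w 0.27531323047775647 q [-0.68  0.11  0.31  2.22  0.34  0.57  0.63]
```

Emit:
move_arm(increments="0.3 -0.1 0 0 0 0 185; 0.3 -0.1 0 0 0 0 185; 0.3 -0.1 0 0 0 0 185; 0.3 -0.1 0 0 0 0 185; 0.3 -0.05 0 0 0 0 185; 0.3 -0.1 0 0 0 0 185; 0.2 -0.1 0 0 0 0 185; 0 0 0 0 0 0 185")

```text
time: 37.57
position: [0.528, 0.0965, 0.0183]
tool_rot: [0.412, 2.765, -0.074]
ft_force: [0.1, -0.2, 0.6]
grip_width: 0.279
grip_force: 0.0
```

Emit:
move_arm(increments="0.2 -0.1 0 0 0 0 185; 0.2 -0.05 0 0 0 0 185; 0.1 -0.05 0 0 0 0 185; 0 0 0 0 0 0 185; 0 0 0 0 0 0 185; 0 0 0 0 0 0 185; 0 0 0 0 0 0 185; 0 0 0 0 0 0 185")

```text
time: 38.23
position: [0.5284, 0.0964, 0.0183]
tool_rot: [0.412, 2.765, -0.074]
ft_force: [-0.5, 0.1, -0.6]
grip_width: 0.275
grip_force: 0.0
```

Emit:
move_arm(increments="0.2 -0.1 0 0 0 0 185; 0.2 -0.05 0 0 0 0 185; 0.1 -0.05 0 0 0 0 185; 0 0 0 0 0 0 185; 0 0 0 0 0 0 185; 0 0 0 0 0 0 185; 0 0 0 0 0 0 185; 0 0 0 0 0 0 185")

```text
time: 38.9
position: [0.5289, 0.0962, 0.0183]
tool_rot: [0.412, 2.765, -0.074]
ft_force: [0.9, -1.0, 0.1]
grip_width: 0.274
grip_force: 0.0
```

```bash
python3 f.py
```

```text
F jig x,y,z -0.37 0.05 0.28 pos jig -15.3 -0.4 18.3 [ 0.412  2.765 -0.074] 39.1
tool z in jig [ 0.342 -0.    -0.94 ] tool y in jig [-0.003  1.    -0.001] w 0.2731258517716704 q [-0.68  0.11  0.31  2.22  0.34  0.57  0.64]
```

Emit:
move_arm(increments="0.2 -0.1 0 0 0 0 185; 0.2 -0.05 0 0 0 0 185; 0.1 -0.05 0 0 0 0 185; 0 0 0 0 0 0 185; 0 0 0 0 0 0 185; 0 0 0 0 0 0 185; 0 0 0 0 0 0 185; 0 0 0 0 0 0 185")

```text
time: 39.77
position: [0.5294, 0.096, 0.0183]
tool_rot: [0.412, 2.765, -0.074]
ft_force: [-0.1, -0.7, 0.6]
grip_width: 0.274
grip_force: 0.0
```

Emit:
move_arm(increments="0.2 -0.1 0 0 0 0 185; 0.2 -0.05 0 0 0 0 185; 0.1 -0.05 0 0 0 0 185; 0 0 0 0 0 0 185; 0 0 0 0 0 0 185; 0 0 0 0 0 0 185; 0 0 0 0 0 0 185; 0 0 0 0 0 0 185")

```text
time: 40.43
position: [0.5299, 0.0958, 0.0183]
tool_rot: [0.412, 2.765, -0.074]
ft_force: [-0.2, -0.7, -0.1]
grip_width: 0.271
grip_force: 0.1
```

Emit:
move_arm(increments="0.2 -0.1 0 0 0 0 185; 0.2 -0.05 0 0 0 0 185; 0.1 -0.05 0 0 0 0 185; 0 0 0 0 0 0 185; 0 0 0 0 0 0 185; 0 0 0 0 0 0 185; 0 0 0 0 0 0 185; 0 0 0 0 0 0 185")

```text
time: 41.1
position: [0.5303, 0.0956, 0.0182]
tool_rot: [0.412, 2.765, -0.075]
ft_force: [-0.9, 0.5, 0.3]
grip_width: 0.277
grip_force: 0.5
```

```bash
python3 f.py b
```

```text
F jig x,y,z -1.15 0.48 -0.08 pos jig -13.8 -0.6 18.3 [ 0.412  2.765 -0.074] 41.3
tool z in jig [ 0.342 -0.    -0.94 ] tool y in jig [-0.003  1.    -0.001] w 0.2759875375550516 q [-0.68  0.11  0.32  2.21  0.34  0.57  0.65]
top bell jig mm [16.5 -1.1] 120 rms 0.0022 top z 90.0
side bell jig mm [16.  -2.4] 194 rms 0.0037 top z 94.0
wrist bell jig mm [15.2 -0.8] 1511 rms 0.0007 top z 84.0
```

First contact came at the same tool position as the home contact, so the bell had not drifted. I'll seat it lightly and balanced once more, then retreat slowly.

Emit:
move_arm(increments="0.2 0.05 0 0 0 0 185; 0.2 0 0 0 0 0 185; 0.1 0 0 0 0 0 185; 0 0 0 0 0 0 185; 0 0 0 0 0 0 185; 0 0 0 0 0 0 185; 0 0 0 0 0 0 185; 0 0 0 0 0 0 185")

```text
time: 42.27
position: [0.5308, 0.0956, 0.0182]
tool_rot: [0.412, 2.765, -0.075]
ft_force: [-2.1, -0.1, -0.5]
grip_width: 0.273
grip_force: 1.0
```

```bash
python3 f.py
```

```text
F jig x,y,z -1.96 -0.2 -0.03 pos jig -13.4 -0.4 18.2 [ 0.412  2.765 -0.074] 42.4667
tool z in jig [ 0.342 -0.    -0.94 ] tool y in jig [-0.003  1.    -0.001] w 0.2733694103462095 q [-0.68  0.11  0.32  2.21  0.33  0.57  0.65]
```

Emit:
move_arm(increments="-0.2 0.05 0 0 0 0 185; -0.2 0.05 0 0 0 0 185; -0.2 0.05 0 0 0 0 185; -0.2 0.1 0 0 0 0 185; -0.3 0.1 0 0 0 0 185; -0.5 0.15 0 0 0 0 185; -2 0.6 0 0 0 0 185; -4 1.2 0 0 0 0 185")

```text
time: 43.13
position: [0.5238, 0.098, 0.0186]
tool_rot: [0.412, 2.764, -0.074]
ft_force: [0.8, 0.5, -0.6]
grip_width: 0.275
grip_force: 0.0
```

Emit:
move_arm(increments="-8 2.5 0 0 0 0 185; -10 3 0 0 0 0 185; -10 3 0 0 0 0 185; -10 3 5 0 0 0 185; -8 2.5 15 0 0 0 185; 0 0 25 0 0 0 185; 0 0 25 0 0 0 185; 0 0 25 0 0 0 185")

```text
time: 43.8
position: [0.4762, 0.1121, 0.1141]
tool_rot: [0.411, 2.766, -0.074]
ft_force: [1.0, -0.2, 0.1]
grip_width: 0.278
grip_force: 0.0
```

```bash
python3 f.py b
```

```text
F jig x,y,z 0.14 0.14 1.03 pos jig -69.6 -0.3 113.8 [ 0.412  2.764 -0.073] 44.0
tool z in jig [ 0.343  0.001 -0.939] tool y in jig [-0.004  1.     0.   ] w 0.2760318921846256 q [-0.75 -0.15  0.27  2.23  0.38  0.84  0.57]
top bell jig mm [15.8 -1.2] 199 rms 0.0021 top z 89.0
side bell jig mm [16.5 -2.2] 250 rms 0.0043 top z 89.0
wrist bell jig mm [14.5 -0.9] 1469 rms 0.0019 top z 101.0
```

The fits match the earlier release, so the bell is home and the robot is touching nothing. Handing in.

```bash
python3 -c "
from bench import ctrl
print(ctrl.close_job())"
```

```text
the job is handed in; nothing more can be done
None
```

I set the bell upright on the plate, pushed it into the V to a balanced 10 N or so, and left it standing home against both faces with nothing else disturbed; I handed the job in at about 44 s, and the hand-in returned no verdict.

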